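# Put the desk set back in the organiser

### The arm

A 6-joint arm with a two-finger parallel gripper is mounted at the origin on a cart in front of the work surface, level with it; the furniture and walls round the work are solid. World frame = base frame: x ahead of the robot, y to its left, z up, the work surface at z = 0. Lengths are in m, angles in degrees, forces in N, time in s.
With the tool pointing down it reaches from about 0.325 to 0.85 m from the base axis. Payload 15.5 kg.
Tool frame: the origin (TCP) lies midway between the tips of the shut fingers; the grasp point (between the pads) lies 19 mm behind it; z points along the fingers, y is the line along which they close (so a half turn about z gives the same grasp; the last joint's range is limited). The gripper opens to 91 mm and grips with 3 to 60 N. Pads are 32 mm wide; open, the fingers measure 118 mm over their backs; the gripper's body (76 mm by 178 mm) begins 60 mm behind the grasp point.
Start: joints at [66.033, 28.281, 77.091, -0, 74.628, -5.472], TCP at [0.198, 0.593, 0.214] pointing down, gripper open.
Joint ranges: [-166.48, 166.48], [-47.26, 123.95], [12.59, 153.08], [-70.14, 250.14], [6.76, 159.57], [-176.63, 176.63]. Speed limits (degrees/s): [108.29, 108.29, 147.25, 172.46, 172.46, 172.46].

### API

Orientations are given as a 3x3 rotation matrix whose columns are the frame's x, y, z axes.
In Python, from rig import readout, read_camera, calibration, order, silhouettes, tip_of gives the robot as it stands.
- The arm moves only by the tool move_arm, never from a script. Its argument "increments" is one flat list of numbers, 7 for each row, row after row: the shift along the tool's x, y, z normalised to -1 to 1, where 1 is 0.02 m, then the turn, a rotation vector about the tool's x, y, z normalised to -1 to 1, where 1 is 5 degrees, then the opening, from -1 (shut) to 1 (fully open). A call has 1 to 20 rows; each row shifts and turns the commanded pose from where the row before left it, along the tool's axes as they then stand; what a row does not reach is not made up. A row lasts 1/12 s, in which the tool goes at most 41.7 mm and 7.16 degrees, less where a joint would pass 70% of its speed; a pose out of reach is approached as far as the arm can. A call with a number of a shift or a turn outside -1 to 1 is refused whole. A call with a gripper value outside its range is refused whole. The fingers move at their own pace and stop on an object; "newtons" is the grip in N (left out, the last holds). Time passes only in rows, so rows that do not move let the fingers close. It gives the time, the measured TCP pose, the force, the opening and the grip force at its end, in the units of the state.
- readout.read_state(): the state, without advancing time (a new reading comes with each control period).
- read_camera(name): name is "side" or "top"; returns the picture (480x640x3 uint8, red, green, blue); there is no depth.
- calibration(name): a dict with "camera_matrix" (3x3 intrinsics, pixels), "world_to_cam" (4x4, takes a point from world to camera coordinates). Camera axes: x right, y down, z forward; pixel columns grow to the right and rows downward; lengths in m; the calibration is good to about 2 mm. A picture is of the moment at which its call begins. calibration takes no time and is no camera call.
- order.hand_in(): hands the job in; it is judged then, once.
Trained networks look in the newest picture that a camera, given by its name, has taken for a name from the list of things; names that differ only in an ending like _2 or _b are one class to them, and where a whole thing is asked for, a point or a joint stands for the part that bears it (a point fixed in the world has none). Each returns a list of dicts, best first, with "conf" (0 to 1); they miss things now and then, are a little off and sometimes report something else, mostly with a low value. They report only what shows in the picture. A call takes as long as a camera call. They do not tell look-alikes from the thing itself.
- silhouettes(camera, label): "mask" (480x640 bool, what is visible of it) and "box" ([left, top, width, height] in pixels, round what is visible of it).
- tip_of(camera, label): "xy" ([column, row] in pixels: a listed point, or the origin of a listed thing).
The state is a dict: "clock": time; "qpos": joint angles; "qvel": joint speeds; "joint_torque": joint torques, N m; "tool_pos": TCP position; "ee_rot": TCP orientation; "wrist_force": force on the tool from outside, world axes, zero at the start; "torque": the same for the moment, N m; "opening": opening from 0.0 (shut) to 1.0 (fully open); "grasp_force": force on a finger pad.
Only numpy, scipy, OpenCV 4.12 (cv2) and the standard library are available. Lean on these libraries where they do the work, as an engineer would, in place of code of your own. Each camera call takes 0.05 s, during which the arm holds its last target. There are 200 camera calls.

### The job

Put the desk set that lies along the front edge of the desk back in the organiser tray: the hole punch in the end bay with the open felt-lined well, the highlighter in the pen groove of the other end bay, both lying front to back. In the middle bay between them, stand the glue stick upright in the rear third and lay the eraser flat in the front half. Everything sits right down on the bottom of its bay, not on a rim or divider, and the mouse and the phone stay where they are.

Things in the scene. Friction and masses are not known exactly. Their poses are not given: they have to be found in the camera images.
- hole_punch: black two-hole punch, 62 x 114 x 45 mm; origin at the centre of its underside, x across its 62 mm width, y along its 114 mm length, z up. The base (z 0 to 8 mm) is 62 mm wide, the rigid top lever (z 36 to 45 mm) 58 mm wide; take it across the width. 0.2 to 0.4 kg
- highlighter: yellow highlighter pen lying flat, 14 wide x 117 long x 14 mm high (clip to 16 mm); origin at the centre of its underside, x across the width, y along its length, z up; does not roll
- glue_stick: round glue stick, grey-white with a dark grey cap, standing on its base near the front edge of the desk, 27 mm diameter (25 mm below its cap), 90 mm tall; origin at the centre of its underside, z up
- eraser: eraser in a blue card sleeve lying flat near the front edge of the desk, 46 x 23 x 13 mm; origin at the centre of its underside, x along its 46 mm length, y along its 23 mm width, z up
- organiser: fixed wooden organiser tray, 141 (x, front to back) x 226 mm (y); origin under its centre on the desk, x to its back, y left. Rim 5 mm thick, top at z 23 mm; felt floor at z 5 mm, inside 131 x 216 mm. Two 3 mm dividers (top z 19 mm) run front to back; middle bay 54 mm wide (y -27 to 27) and 131 mm long (x -65 to 65), open; an end bay 78 mm wide on either side
- pen_insert: fixed smooth grey drop-in insert of one end bay (left or right, it varies), 130 mm (x, front to back) by 77 mm (y); origin at the centre of its underside, 5 mm above the desk, axes as the tray's. Two raised flats, tops 9 mm above the origin, leave a pen groove 28 mm wide along x down its middle, groove floor 3 mm above the origin
- well_insert: fixed flat insert of the other end bay, lined with grey felt like the middle bay, 130 mm (x, front to back) by 77 mm (y), no raised parts: the whole bay is one open well; origin at the centre of its underside, 5 mm above the desk, axes as the tray's; its floor is 3 mm above the origin
- mouse: black computer mouse, 104 x 60 x 36 mm, origin at the centre of its underside; to be left alone
- phone: black smartphone lying flat at the left, 149 x 73 x 8 mm, origin at the centre of its underside; to be left alone
Not all that is in view belongs to the job. Leave any purple look-alike of the eraser alone.

How it is judged (in metres and radians):
At the end, for the whole second after the job is handed in: Punch on the floor of the felt well and highlighter on the floor of the pen groove, each within 14 mm (along) and 12 mm (across) of the centre, front to back; in the middle bay the glue stick upright 20 to 55 mm behind the tray centre, the eraser flat 2 to 60 mm in front of it; all at rest (x of hole_punch in the frame of well_insert between -0.014 and 0.014 m and y of hole_punch in the frame of well_insert between -0.012 and 0.012 m and z of hole_punch in the frame of well_insert between 0 and 0.0065 m and angle between the y axis of hole_punch and the x axis of well_insert, either way round below 0.25 rad and angle between each of hole_punch, highlighter, glue_stick's own z axis and vertical below 0.1 rad and x of highlighter in the frame of pen_insert between -0.014 and 0.014 m and y of highlighter in the frame of pen_insert between -0.012 and 0.012 m and z of highlighter in the frame of pen_insert between 0 and 0.0065 m and angle between the y axis of highlighter and the x axis of pen_insert, either way round below 0.2 rad and x of glue_stick in the frame of organiser between 0.02 and 0.055 m and y of glue_stick in the frame of organiser between -0.016 and 0.016 m and z of glue_stick in the frame of organiser between 0.002 and 0.0085 m and x of eraser in the frame of organiser between -0.06 and -0.002 m and y of eraser in the frame of organiser between -0.018 and 0.018 m and z of eraser in the frame of organiser between 0.002 and 0.0085 m and angle between eraser's own z axis and vertical below 0.12 rad and linear speed of each of hole_punch, highlighter, glue_stick, eraser below 0.02 m/s and angular speed of each of hole_punch, highlighter, glue_stick, eraser below 0.15 rad/s); the robot touches nothing.
It fails at once if the mouse is moved by more than 20 mm (distance of mouse from where it was at the start of the episode above 0.02 m).
It fails at once if the phone is moved by more than 20 mm (distance of phone from where it was at the start of the episode above 0.02 m).
It also fails if it takes over 99 s, if anything falls off the work surface, if the arm or the gripper's body presses on something with over 40 N, if the wrist force passes 120 N, or if a joint passes its speed limit or range.

## Working session

There is one attempt and no reset: what is moved stays moved. The work goes in short steps, Python scripts to look and compute and a tool call to move; the robot and the scene stay as the last step left them, time stands still between calls to the robot, and variables do not carry over. Pictures are saved under pics/ and viewed, at most 14 in all, crops included, and the job is handed in when it is done.

Besides the shell and the picture viewer there is one more tool, called as name(argument=value, ...) on one line, values as JSON. move_arm: Moves the arm, as the interface text tells. Scaled input: -1 to 1 covers 0.02 m each way for a shift and 5 degrees each way for a turn. Its arguments: {"type":"object","properties":{"increments":{"type":"array","items":{"type":"number"}},"newtons":{"type":"number"}},"required":["increments"]}

```bash
ls; mkdir -p pics; python3 - <<'E'
from rig import readout, read_camera, calibration, silhouettes, tip_of
import cv2,numpy as np
for c in("top","side"):
    im=read_camera(c); cv2.imwrite(f"pics/{c}0.png",im[:,:,::-1])
    k=calibration(c);print(c,np.round(k["camera_matrix"],1).tolist(),np.round(k["world_to_cam"],4).tolist())
    for n in("hole_punch","highlighter","glue_stick","eraser","organiser","pen_insert","well_insert","mouse","phone"):
        print(n,[(np.round(d["xy"]).tolist(),round(d["conf"],2)) for d in tip_of(c,n)],[(d["box"],round(d["conf"],2)) for d in silhouettes(c,n)])
s=readout.read_state();print(s)
E
```

```text
pics
top [[435.1, 0.0, 323.2], [0.0, 435.1, 236.3], [0.0, 0.0, 1.0]] [[-0.0521, -0.9986, 0.0045, 0.3162], [-0.9786, 0.0502, -0.1998, 0.5485], [0.1993, -0.0148, -0.9798, 0.8086], [0.0, 0.0, 0.0, 1.0]]
hole_punch [([460.0, 284.0], 0.65)] [([431.9, 267.2, 63.3, 37.6], 0.84)]
highlighter [([312.0, 296.0], 0.87)] [([287.5, 289.1, 53.4, 11.3], 0.87)]
glue_stick [([249.0, 288.0], 0.5)] [([239.7, 273.8, 15.0, 17.4], 0.5)]
eraser [([459.0, 237.0], 0.59), ([380.0, 292.0], 0.52)] [([379.1, 279.3, 18.6, 19.6], 0.73), ([452.6, 226.2, 11.6, 24.8], 0.55)]
organiser [([366.0, 214.0], 0.98)] [([283.3, 287.8, 60.8, 13.9], 0.63), ([309.4, 175.7, 116.6, 76.4], 0.57)]
pen_insert [([338.0, 217.0], 0.72)] [([317.3, 185.1, 41.8, 63.4], 0.92)]
well_insert [([402.0, 212.0], 0.98), ([252.0, 284.0], 0.57)] [([381.2, 181.1, 40.4, 57.6], 0.94), ([239.7, 275.0, 16.6, 16.6], 0.41)]
mouse [([254.0, 204.0], 0.8)] [([226.2, 182.1, 50.3, 40.0], 0.7), ([380.9, 179.8, 41.1, 58.0], 0.2)]
phone [([182.0, 281.0], 0.62)] [([150.5, 243.8, 53.0, 76.3], 0.55)]
side [[484.6, 0.0, 319.2], [0.0, 484.6, 241.0], [0.0, 0.0, 1.0]] [[-
[... 947 characters left out ...]

        7.46268031e+01, -5.47084151e+00]), 'qvel': array([ 0.01511451, -0.02693282, -0.04453502, -0.01825994, -0.06510363,
        0.02521352]), 'joint_torque': array([-2.33447900e-03, -8.78678727e+01, -3.82242107e+01,  7.05929962e-02,
        4.43009986e-02, -1.05152155e-04]), 'tool_pos': array([0.19826531, 0.59276168, 0.21393688]), 'ee_rot': array([[-9.48344804e-01,  3.17241441e-01,  1.71490499e-06],
       [ 3.17241440e-01,  9.48344802e-01,  7.63300074e-05],
       [ 2.25887203e-05,  7.29312048e-05, -9.99999997e-01]]), 'wrist_force': array([-0.05691656,  0.82770337, -0.53277723]), 'torque': array([-0.03515483,  0.01102057,  0.00656237]), 'grasp_force': 0.0, 'opening': 1.0013777630252552}
```

View pics/top0.png

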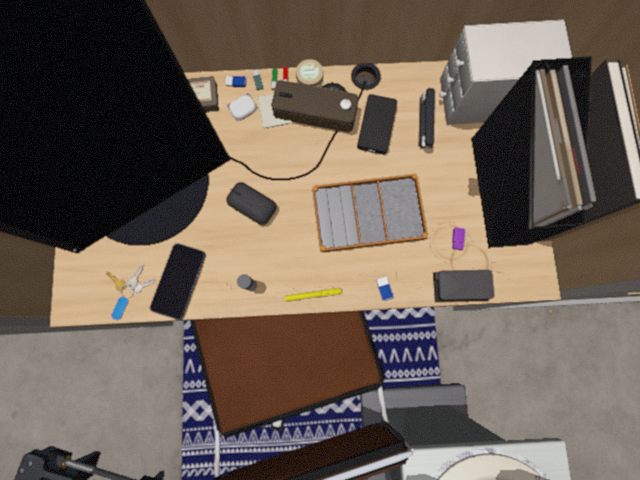

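View pics/side0.png

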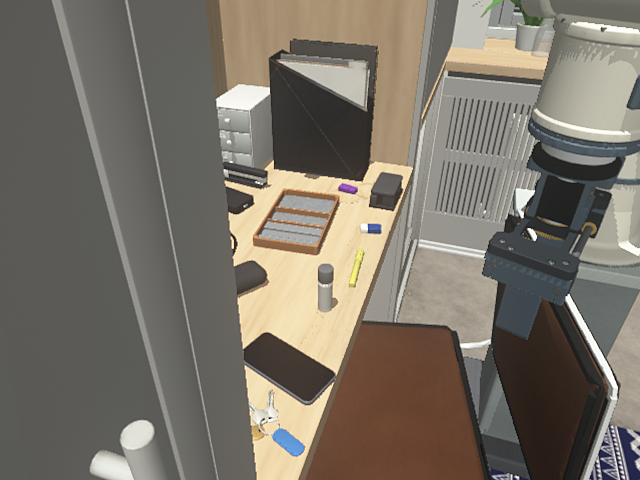

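Top view: tray at (369,213) with the pen insert on its left (338,217) and the felt well on its right (402,212). The front-row items are the punch (464,285), eraser (385,289), highlighter (313,295) and glue stick (247,283).
Look-alikes:
- Eraser: blue/white at (385,289), which I choose; purple at (459,239), which I reject. There are also blue items at (236,82) and (120,308).
- Punch: stapler (427,118), black box (378,124) and mouse (252,203), all rejected in favour of (464,285).

```bash
cat > h.py <<'E'
from rig import readout, read_camera, calibration, silhouettes, tip_of
import cv2,numpy as np
from scipy.optimize import minimize
C={c:calibration(c) for c in("top","side")}
def proj(c,P):
    k=C[c];Q=np.asarray(P)@k["world_to_cam"][:3,:3].T+k["world_to_cam"][:3,3]
    q=Q@k["camera_matrix"].T;return q[:,:2]/q[:,2:]
def tri(uv):
    A=[]
    for c,(u,v) in uv.items():
        P=C[c]["camera_matrix"]@C[c]["world_to_cam"][:3];A+=[u*P[2]-P[0],v*P[2]-P[1]]
    x=np.linalg.svd(np.array(A))[2][-1];return x[:3]/x[3]
def onplane(c,uv,z):
    k=C[c];R=k["world_to_cam"][:3,:3];o=-R.T@k["world_to_cam"][:3,3]
    d=R.T@np.linalg.inv(k["camera_matrix"])@np.array([*uv,1]);return o+d*(z-o[2])/d[2]
def box(l,w,h,cyl=False):
    if cyl:
        a=np.linspace(0,2*np.pi,24);b=np.c_[l/2*np.cos(a),l/2*np.sin(a)]
    else: b=np.array([[1,1],[1,-1],[-1,-1],[-1,1]])*[l/2,w/2]
    return np.vstack([np.c_[b,0*b[:,0]],np.c_[b,0*b[:,0]+h]])
S=8
def fit(masks,V,x0,zfree=True):
    """masks: {cam:bool}. x0=[x,y,z,yaw deg]"""
    pre={}
    for c,m in masks.items():
        ys,xs=np.nonzero(m);o=np.array([xs.min()-25,ys.min()-25]);w=np.array([xs.max()+26,ys.max()+26])-o
        o0=np.maximum(o,0);cr=m[o0[1]:o0[1]+w[1],o0[0]:o0[0]+w[0]].astype(np.uint8)
        pre[c]=(o0,cv2.resize(cr,None,fx=S,fy=S,interpolation=cv2.INTER_LINEAR if 0 else cv2.INTER_NEAREST))
    def cost(p,full=False):
        a=np.radians(p[3]);R=np.array([[np.cos(a),-np.sin(a),0],[np.sin(a),np.cos(a),0],[0,0,1]])
        W=V@R.T+[p[0],p[1],p[2] if zfree else x0[2]];r={}
        for c,(o,m) in pre.items():
            q=(proj(c,W)-o+.5)*S;im=np.zeros_like(m);h=cv2.convexHull(q.astype(np.float32)).astype(np.int32)
            cv2.fillConvexPoly(im,h,1);r[c]=(im&m).sum()/max((im|m).sum(),1)
        return r if full else -sum(r.values())
    best=None
    for s in(1,-1):
        p=np.array(x0,float)
        for k in(1,.4):
            sx=np.vstack([p]+[p+d for d in s*k*np.diag([.012,.012,.008,12])])
            p=minimize(cost,p,method="Nelder-Mead",options=dict(initial_simplex=sx,maxiter=250)).x
        if best is None or cost(p)<cost(best):best=p
    return np.round(best,4),{c:round(float(v),2) for c,v in cost(best,True).items()}
def nmask(c,n,near,r=40):
    for d in silhouettes(c,n):
        ys,xs=np.nonzero(d["mask"])
        if len(xs) and np.hypot(xs.mean()-near[0],ys.mean()-near[1])<r:return d["mask"]
E
cat > m1.py <<'E'
from h import *
im={c:read_camera(c) for c in C}
V={"hole_punch":box(.062,.114,.045),"highlighter":box(.014,.117,.014),"glue_stick":box(.027,.027,.09,True),"eraser":box(.046,.023,.013),"organiser":box(.141,.226,.023)}
near={"hole_punch":((464,285),(387,190)),"highlighter":((313,295),(356,267)),"glue_stick":((247,283),(325,288)),"eraser":((385,289),(370,229)),"organiser":((369,213),(297,220)),
"pen_insert":((336,217),(290,232)),"well_insert":((402,210),(307,203))}
for n,(a,b) in near.items():
    ms={}
    for c,q in(("top",a),("side",b)):
        for _ in range(2):
            m=nmask(c,n,q,25)
            if m is not None: ms[c]=m;break
            im[c]=read_camera(c)
    if n=="highlighter":
        for c,q in(("top",a),("side",b)):
            i=im[c].astype(int);m=(i[:,:,0]>140)&(i[:,:,1]>140)&(i[:,:,2]<90);k=np.zeros_like(m);k[q[1]-30:q[1]+30,q[0]-40:q[0]+40]=1;ms[c]=m&k
    cen={c:[np.nonzero(m)[1].mean(),np.nonzero(m)[0].mean()] for c,m in ms.items()}
    print(n,{c:(np.round(v,1).tolist(),int(ms[c].sum())) for c,v in cen.items()})
    p0=tri(cen) if len(cen)==2 else onplane("top",a,.01)
    print("  centroid",np.round(p0,3))
    if n in V and ms:
        print("  fit",[fit(ms,V[n],[p0[0],p0[1],0,y]) for y in(0,60)] , "z=0:",fit(ms,V[n],[p0[0],p0[1],0,0],False))
i=im["top"];cr=cv2.resize(i[160:320,220:500],None,fx=2.8,fy=2.8,interpolation=cv2.INTER_CUBIC)
cv2.imwrite("pics/crop0.png",cr[:,:,::-1])
E
python3 m1.py
```

```text
hole_punch {'top': ([463.5, 285.7], 1888), 'side': ([385.9, 190.9], 960)}
  centroid [0.455 0.009 0.02 ]
  fit [(array([ 4.5410e-01,  8.7000e-03, -5.0000e-04,  1.3959e+00]), {'top': 0.89, 'side': 0.89}), (array([4.5410e-01, 9.5000e-03, 9.0000e-04, 1.5399e+00]), {'top': 0.89, 'side': 0.89})] z=0: (array([ 0.4543,  0.0089, -0.0074,  1.2457]), {'top': 0.89, 'side': 0.89})
highlighter {'top': ([313.6, 294.1], 327), 'side': ([355.9, 273.9], 18)}
  centroid [ 0.454  0.312 -0.012]
  fit [(array([ 0.4552,  0.3135, -0.0082,  4.356 ]), {'top': 0.77, 'side': 0.05}), (array([0.4532, 0.3137, 0.0085, 5.775 ]), {'top': 0.74, 'side': 0.04})] z=0: (array([ 0.4541,  0.3133, -0.0096,  5.4929]), {'top': 0.76, 'side': 0.05})
glue_stick {'top': ([246.8, 282.6], 258), 'side': ([325.0, 286.4], 724)}
  centroid [0.48  0.441 0.05 ]
  fit [(array([4.7970e-01, 4.3990e-01, 2.0000e-03, 4.7535e+00]), {'top': 0.92, 'side': 0.94}), (array([4.79800e-01, 4.39800e-01, 1.90000e-03, 5.26883e+01]), {'top': 0.92, 'side': 0.93})] z=0: (array([ 0.4799,  0.4399, -0.0066, -4.9794]), {'top': 0.92, 'side': 0.92})
eraser {'top': 
[... 266 characters left out ...]
0.91})] z=0: (array([4.57100e-01, 1.65300e-01, 3.20000e-03, 1.19022e+01]), {'top': 0.89, 'side': 0.9})
organiser {'top': ([372.6, 211.7], 2851), 'side': ([297.2, 221.2], 2357)}
  centroid [ 0.625  0.178 -0.002]
  fit [(array([6.1900e-01, 1.8600e-01, 1.1000e-03, 4.1858e+00]), {'top': 0.38, 'side': 0.57}), (array([6.1890e-01, 1.8580e-01, 8.0000e-04, 4.2626e+00]), {'top': 0.38, 'side': 0.57})] z=0: (array([ 6.1940e-01,  1.8530e-01, -3.3000e-03,  4.2953e+00]), {'top': 0.38, 'side': 0.57})
pen_insert {'top': ([336.7, 216.9], 2140), 'side': ([290.8, 232.3], 998)}
  centroid [0.611 0.257 0.019]
well_insert {'top': ([400.8, 208.8], 2001), 'side': ([307.0, 202.9], 651)}
  centroid [0.622 0.121 0.016]
```

View pics/crop0.png

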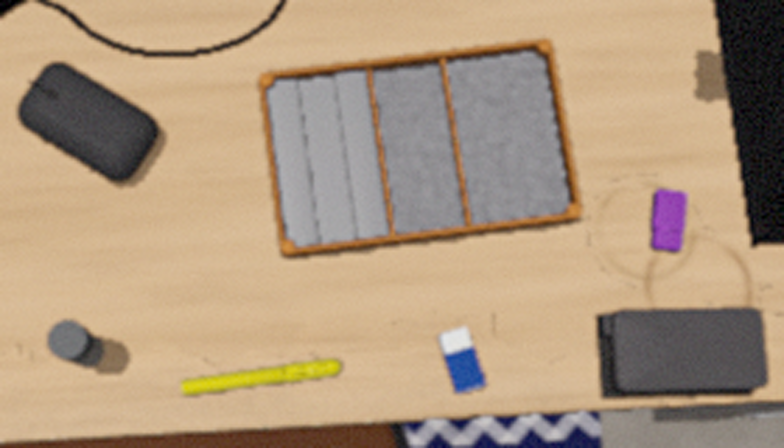

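The crop confirms the choices: blue/white eraser near (385,289), purple one apart at (459,239), punch with lever up, and pen groove in the left bay. I'll refine the tray and highlighter fits.

```bash
cat > m2.py <<'E'
from h import *
im={c:read_camera(c) for c in C}
def hull(m):
    k=np.argwhere(m)[:,::-1].astype(np.int32);o=np.zeros(m.shape,np.uint8);cv2.fillConvexPoly(o,cv2.convexHull(k),1);return o>0
ms={c:hull(nmask(c,"organiser",q,25)) for c,q in(("top",(369,213)),("side",(297,220)))}
print("organiser",[int(m.sum()) for m in ms.values()],fit(ms,box(.141,.226,.023),[.62,.186,0,4]),fit(ms,box(.141,.226,.023),[.62,.186,0,8],False))
for c in ms: print(c,fit({c:ms[c]},box(.141,.226,.023),[.62,.186,0,4],False))
ms={}
for c,q in(("top",(313,295)),("side",(356,267))):
    i=cv2.cvtColor(im[c],cv2.COLOR_RGB2HSV);m=(i[:,:,0]>24)&(i[:,:,0]<36)&(i[:,:,1]>150);k=np.zeros_like(m);k[q[1]-30:q[1]+30,q[0]-40:q[0]+40]=1;ms[c]=m&k
print("hl",[int(m.sum()) for m in ms.values()],fit(ms,box(.014,.117,.014),[.454,.313,0,5]),fit(ms,box(.014,.117,.014),[.454,.313,0,5],False))
for n,q in(("pen_insert",((336,217),(290,232))),("well_insert",((402,210),(307,203)))):
    ms={c:hull(nmask(c,n,k,25)) for c,k in zip(C,q) }
    print(n,fit({"top":ms["top"]},box(.130,.077,.001),[.615,.25 if n[0]=="p" else .12,.01,5],False))
E
python3 m2.py
```

```text
organiser [7546, 4099] (array([6.1760e-01, 1.8850e-01, 3.0000e-03, 4.4138e+00]), {'top': 0.97, 'side': 0.98}) (array([ 6.1860e-01,  1.8620e-01, -2.6000e-03,  4.1954e+00]), {'top': 0.96, 'side': 0.97})
top (array([ 0.6192,  0.1882, -0.0075,  4.4275]), {'top': 0.97})
side (array([0.619 , 0.1838, 0.0096, 4.2409]), {'side': 0.98})Traceback (most recent call last):
  File "m2.py", line 11, in <module>
    print("hl",[int(m.sum()) for m in ms.values()],fit(ms,box(.014,.117,.014),[.454,.313,0,5]),fit(ms,box(.014,.117,.014),[.454,.313,0,5],False))
                                                   ~~~^^^^^^^^^^^^^^^^^^^^^^^^^^^^^^^^^^^^^^^^
  File "h.py", line 26, in fit
    ys,xs=np.nonzero(m);o=np.array([xs.min()-25,ys.min()-25]);w=np.array([xs.max()+26,ys.max()+26])-o
                                    ~~~~~~^^
    return umr_minimum(a, axis, None, out, keepdims, initial, where)
ValueError: zero-size array to reduction operation minimum which has no identity
```

```bash
cat > m3.py <<'E'
from h import *
im={c:read_camera(c) for c in C}
p=im["side"][250:285,345:368];print(cv2.cvtColor(p,cv2.COLOR_RGB2HSV)[::7,::3].tolist()[2])
ms={"top":nmask("top","highlighter",(313,295),25),"side":nmask("side","highlighter",(356,267),25)}
ms={c:m for c,m in ms.items() if m is not None}
print("hl",{c:int(m.sum()) for c,m in ms.items()},fit(ms,box(.014,.117,.014),[.454,.313,0,-80]),fit(ms,box(.014,.117,.014),[.454,.313,0,5],False))
E
python3 m3.py
```

```text
[[20, 75, 238], [20, 74, 235], [20, 66, 243], [27, 134, 201], [28, 124, 240], [20, 90, 139], [21, 70, 238], [20, 66, 239]]
hl {'top': 371, 'side': 296} (array([ 4.537e-01,  3.134e-01, -6.000e-04,  4.279e+00]), {'top': 0.84, 'side': 0.82}) (array([4.5380e-01, 3.1330e-01, 4.0000e-03, 4.8958e+00]), {'top': 0.85, 'side': 0.82})
```

move_arm(increments=[-0.92,0.31,0,0,0,0,1,-0.92,0.31,0,0,0,0,1,-0.92,0.31,0,0,0,0,1,-0.92,0.31,0,0,0,0,1,-0.92,0.31,0,0,0,0,1,-0.92,0.31,0,0,0,0,1,-0.92,0.31,0,0,0,0,1,-0.92,0.31,0,0,0,0,1,-0.92,0.31,0,0,0,0,1,-0.92,0.31,0,0,0,0,1,-0.92,0.31,0,0,0,0,1,-0.92,0.31,0,0,0,0,1,-0.92,0.31,0,0,0,0,1], newtons=25)

```text
clock: 4.38
tool_pos: [0.452, 0.5931, 0.2138]
ee_rot: [[-0.948, 0.317, -0.0], [0.317, 0.948, -0.0], [0.0, -0.0, -1.0]]
wrist_force: [-0.1, -1.4, -0.4]
opening: 1.001
grasp_force: 0.0
```

move_arm(increments=[0,0,0,0,0,1,1,0,0,0,0,0,1,1,0,0,0,0,0,1,1,0,0,0,0,0,1,1,0,0,0,0,0,1,1,0,0,0,0,0,1,1,0,0,0,0,0,1,1,0,0,0,0,0,1,1,0,0,0,0,0,1,1,0,0,0,0,0,1,1,0,0,0,0,0,1,1,0,0,0,0,0,1,1,0,0,0,0,0,1,1,0,0,0,0,0,0.4,1])

```text
clock: 5.55
tool_pos: [0.451, 0.5932, 0.2138]
ee_rot: [[-0.073, 0.997, -0.0], [0.997, 0.073, -0.0], [-0.0, -0.0, -1.0]]
wrist_force: [0.1, -0.2, 0.9]
opening: 0.999
grasp_force: 0.0
```

move_arm(increments=[-1,-0.08,0,0,0,0,0,-1,-0.08,0,0,0,0,0,-1,-0.08,0,0,0,0,0,-1,-0.08,0,0,0,0,0,-1,-0.08,0,0,0,0,0,-1,-0.08,0,0,0,0,0,-1,-0.08,0,0,0,0,0,-1,-0.08,0,0,0,0,0,-1,-0.08,0,0,0,0,0,-1,-0.08,0,0,0,0,0,-1,-0.08,0,0,0,0,0,-1,-0.08,0,0,0,0,0,-1,-0.08,0,0,0,0,0,-1,-0.08,0,0,0,0,0])

```text
clock: 6.72
tool_pos: [0.4506, 0.3114, 0.214]
ee_rot: [[-0.079, 0.997, 0.0], [0.997, 0.079, 0.0], [0.0, 0.0, -1.0]]
wrist_force: [0.1, 1.2, 0.5]
opening: 0.499
grasp_force: 0.0
```

move_arm(increments=[0.08,0.16,1,0,0,0,0,0,0,1,0,0,0,0,0,0,1,0,0,0,0,0,0,1,0,0,0,0,0,0,1,0,0,0,0,0,0,1,0,0,0,0,0,0,1,0,0,0,0,0,0,1,0,0,0,0,0,0,1,0,0,0,0,0,0,1,0,0,0,0,0,0,0.3,0,0,0,0,0,0,0,0,0,0,0,0,0,0,0,0,0,0,-1,0,0,0,0,0,0,-1,0,0,0,0,0,0,-1,0,0,0,0,0,0,-1,0,0,0,0,0,0,-1,0,0,0,0,0,0,-1], newtons=25)

```text
validation failed for argument at $.in...
```

move_arm(increments=[0.08,0.16,1,0,0,0,0,0,0,1,0,0,0,0,0,0,1,0,0,0,0,0,0,1,0,0,0,0,0,0,1,0,0,0,0,0,0,1,0,0,0,0,0,0,1,0,0,0,0,0,0,1,0,0,0,0,0,0,1,0,0,0,0,0,0,1,0,0,0,0,0,0,0.3,0,0,0,0,0,0,0,0,0,0,0,0,0,0,0,0,0,-1,0,0,0,0,0,0,-1,0,0,0,0,0,0,-1,0,0,0,0,0,0,-1,0,0,0,0,0,0,-1], newtons=25)

```text
clock: 8.13
tool_pos: [0.4538, 0.3144, 0.0086]
ee_rot: [[-0.079, 0.997, 0.001], [0.997, 0.079, 0.001], [0.0, 0.001, -1.0]]
wrist_force: [-0.7, 0.6, -0.2]
opening: 0.17
grasp_force: 0.1
```

move_arm(increments=[0,0,0,0,0,0,-1,0,0,0,0,0,0,-1,0,0,0,0,0,0,-1,0,0,0,0,0,0,-1])

```text
clock: 8.47
tool_pos: [0.4537, 0.3144, 0.0085]
ee_rot: [[-0.079, 0.997, 0.001], [0.997, 0.079, 0.0], [0.0, 0.001, -1.0]]
wrist_force: [-1.4, -0.3, 7.5]
opening: 0.157
grasp_force: 25.0
```

move_arm(increments=[0,0,-0.5,0,0,0,-1,0,0,-1,0,0,0,-1,0,0,-1,0,0,0,-1,0,0,-1,0,0,0,-1,0,0,-1,0,0,0,-1])

```text
clock: 8.88
tool_pos: [0.4532, 0.3142, 0.0996]
ee_rot: [[-0.079, 0.997, 0.0], [0.997, 0.079, 0.0], [0.0, 0.0, -1.0]]
wrist_force: [0.8, -0.6, 0.2]
opening: 0.147
grasp_force: 25.0
```

move_arm(increments=[0,0,0,0,0,-1,-1,0,0,0,0,0,-1,-1,0,0,0,0,0,-1,-1,0,0,0,0,0,-1,-1,0,0,0,0,0,-1,-1,0,0,0,0,0,-1,-1,0,0,0,0,0,-1,-1,0,0,0,0,0,-1,-1,0,0,0,0,0,-1,-1,0,0,0,0,0,-1,-1,0,0,0,0,0,-1,-1,0,0,0,0,0,-1,-1,0,0,0,0,0,-1,-1,0,0,0,0,0,-1,-1,0,0,0,0,0,-1,-1,0,0,0,0,0,-1,-1,0,0,0,0,0,-1,-1,0,0,0,0,0,-1,-1])

```text
clock: 10.38
tool_pos: [0.4533, 0.3142, 0.0987]
ee_rot: [[-0.997, -0.083, 0.0], [-0.083, 0.997, 0.0], [-0.0, 0.0, -1.0]]
wrist_force: [-0.6, 0.4, -0.4]
opening: 0.152
grasp_force: 25.0
```

move_arm(increments=[-0.97,-0.44,0,0,0,0,-1,-0.97,-0.44,0,0,0,0,-1,-0.97,-0.44,0,0,0,0,-1,-0.97,-0.44,0,0,0,0,-1,-0.97,-0.44,0,0,0,0,-1,-0.97,-0.44,0,0,0,0,-1,-0.97,-0.44,0,0,0,0,-1,-0.97,-0.44,0,0,0,0,-1,0,0,0,0,0,0,-1,0,0,0,0,0,0,-1])

```text
clock: 11.22
tool_pos: [0.6142, 0.2558, 0.0983]
ee_rot: [[-0.997, -0.077, 0.0], [-0.077, 0.997, 0.0], [-0.0, 0.0, -1.0]]
wrist_force: [-0.3, 1.0, -0.6]
opening: 0.157
grasp_force: 25.0
```

```bash
python3 - <<'E'
from h import *
im=read_camera("top");s=readout.read_state();print(s["tool_pos"],s["opening"],s["grasp_force"])
i2=read_camera("side")
a=cv2.resize(im[150:330,260:500],None,fx=2.4,fy=2.4,interpolation=cv2.INTER_CUBIC);b=cv2.resize(i2[150:300,220:420],(0,0),fx=2.88,fy=2.88)[:432,:]
cv2.imwrite("pics/p1.png",np.hstack([a[:,:400],b[:,:400]])[:,:,::-1])
E
```

```text
[0.61329975 0.25608098 0.09823571] 0.1480994379321045 25.000001192092896
```

View pics/p1.png

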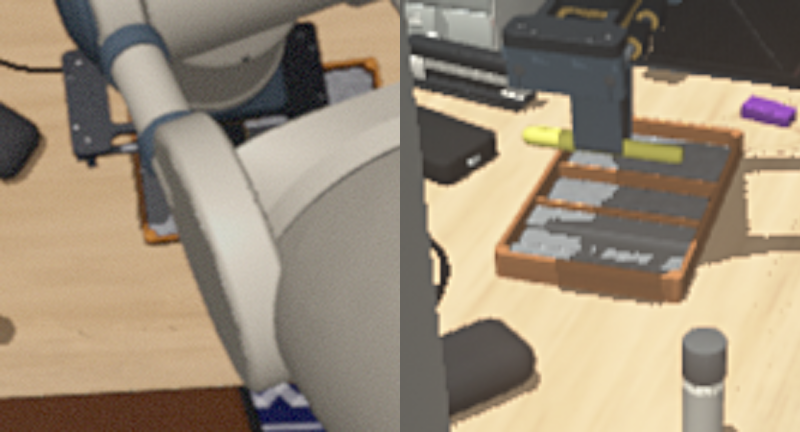

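Top crop: arm covers the tray. Side crop: the pen is held level above the tray, ready to lower into the left bay.

move_arm(increments=[0,0,1,0,0,0,-1,0,0,1,0,0,0,-1,0,0,1,0,0,0,-1,0,0,0.8,0,0,0,-1,0,0,0.15,0,0,0,-1,0,0,0,0,0,0,-1,0,0,0,0,0,0,-1])

```text
clock: 11.9
tool_pos: [0.6136, 0.2567, 0.0199]
ee_rot: [[-0.997, -0.079, 0.001], [-0.079, 0.997, 0.0], [-0.001, 0.0, -1.0]]
wrist_force: [-0.6, -0.4, -1.1]
opening: 0.153
grasp_force: 25.0
```

move_arm(increments=[0,0,0.08,0,0,0,-1,0,0,0.06,0,0,0,-1,0,0,0.03,0,0,0,-1,0,0,0,0,0,0,-1])

```text
clock: 12.23
tool_pos: [0.6141, 0.2564, 0.0165]
ee_rot: [[-0.997, -0.078, 0.001], [-0.078, 0.997, 0.0], [-0.001, 0.0, -1.0]]
wrist_force: [-1.9, -0.5, 8.1]
opening: 0.154
grasp_force: 25.0
```

move_arm(increments=[0,0,0,0,0,0,-0.35,0,0,0,0,0,0,-0.35,0,0,0,0,0,0,-0.35,0,0,0,0,0,0,-0.35,0,0,-0.5,0,0,0,-0.35,0,0,-1,0,0,0,-0.35,0,0,-1,0,0,0,-0.35,0,0,-1,0,0,0,-0.2,0,0,-1,0,0,0,0.3,0,0,-1,0,0,0,0.6,0,0,-1,0,0,0,0.6])

```text
clock: 13.15
tool_pos: [0.6135, 0.2562, 0.1473]
ee_rot: [[-0.997, -0.079, 0.0], [-0.079, 0.997, 0.0], [-0.0, 0.0, -1.0]]
wrist_force: [0.3, -0.5, 0.3]
opening: 0.587
grasp_force: 0.0
```

```bash
python3 - <<'E'
from h import *
im=read_camera("top")
i2=read_camera("side")
a=cv2.resize(im[160:260,300:440],None,fx=2.8,fy=4.32,interpolation=cv2.INTER_CUBIC)
b=cv2.resize(i2[180:260,240:350],(400,432),interpolation=cv2.INTER_CUBIC)
cv2.imwrite("pics/p2.png",np.hstack([a[:,:400],b])[:,:,::-1])
m=nmask("side","highlighter",(290,232),40)
if m is not None:
    print(fit({"side":m},box(.014,.117,.014),[.613,.256,.008,-86],False))
E
```

```text
(array([ 6.13800e-01,  2.53200e-01,  5.50000e-03, -9.02367e+01]), {'side': 0.66})
```

View pics/p2.png

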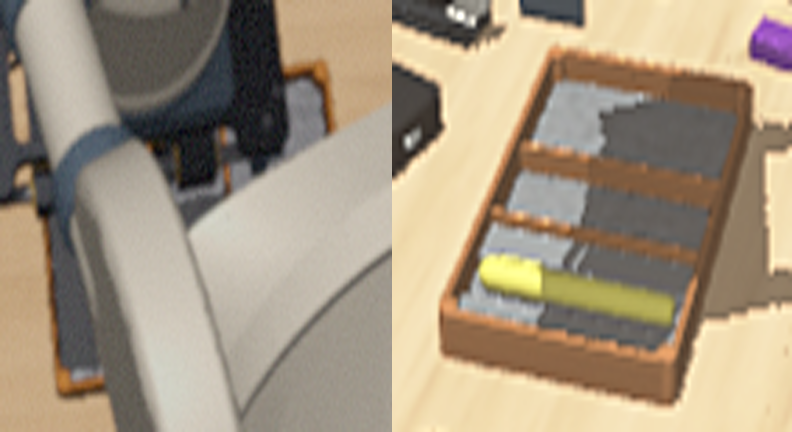

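The highlighter lies in the groove (side crop). Next is the punch.

move_arm(increments=[0,0,0,0,0,1,1,0,0,0,0,0,1,1,0,0,0,0,0,1,1,0,0,0,0,0,1,1,0,0,0,0,0,1,1,0,0,0,0,0,1,1,0,0,0,0,0,1,1,0,0,0,0,0,1,1,0,0,0,0,0,1,1,0,0,0,0,0,1,1,0,0,0,0,0,1,1,0,0,0,0,0,1,1,0,0,0,0,0,1,1,0,0,0,0,0,1,1,0,0,0,0,0,1,1,0,0,0,0,0,1,1,0,0,0,0,0,1,1,0,0,0,0,0,1,1,0,0,0,0,0,0.6,1,0,0,0,0,0,0,1])

```text
clock: 14.97
tool_pos: [0.6131, 0.2561, 0.1448]
ee_rot: [[-0.023, 1.0, -0.001], [1.0, 0.023, -0.0], [-0.0, -0.001, -1.0]]
wrist_force: [0.1, 0.9, -0.9]
opening: 1.004
grasp_force: 0.0
```

move_arm(increments=[-0.93,-0.64,0,0,0,0,1,-0.93,-0.64,0,0,0,0,1,-0.93,-0.64,0,0,0,0,1,-0.93,-0.64,0,0,0,0,1,-0.93,-0.64,0,0,0,0,1,-0.93,-0.64,0,0,0,0,1,-0.93,-0.64,0,0,0,0,1,-0.93,-0.64,0,0,0,0,1,-0.93,-0.64,0,0,0,0,1,-0.93,-0.64,0,0,0,0,1,-0.93,-0.64,0,0,0,0,1,-0.93,-0.64,0,0,0,0,1,-0.93,-0.64,0,0,0,0,1,0,0,0,0,0,0,1])

```text
clock: 16.13
tool_pos: [0.4511, 0.0081, 0.1452]
ee_rot: [[-0.027, 1.0, -0.002], [1.0, 0.027, -0.0], [-0.0, -0.002, -1.0]]
wrist_force: [0.9, 0.1, -0.1]
opening: 0.996
grasp_force: 0.0
```

```bash
python3 - <<'E'
from h import *
read_camera("top");read_camera("side")
ms={c:nmask(c,"hole_punch",q,25) for c,q in(("top",(464,285)),("side",(386,190)))}
print({c:m is not None and int(m.sum()) for c,m in ms.items()},readout.read_state()["tool_pos"])
for n,z in(("highlighter",.008),):
    m=nmask("top",n,(338,217),30)
    if m is not None: print(n,m.sum(),fit({"top":m},box(.014,.117,.014),[.613,.256,z,-86],False))
for c,q in (("top",(488,244)),("side",(272,178))): print(onplane(c,q,0))
E
```

```text
{'top': 1815, 'side': 988} [0.45406827 0.0104989  0.14548858]
highlighter 350 (array([ 6.14000e-01,  2.56800e-01,  1.48000e-02, -8.56292e+01]), {'top': 0.83})
[ 0.54086769 -0.05955669  0.        ]
[ 7.60438422e-01 -7.36590906e-04  1.11022302e-16]
```

move_arm(increments=[0,0,1,0,0,0,1,0,0,1,0,0,0,1,0,0,1,0,0,0,1,0,0,1,0,0,0,1,0,0,1,0,0,0,1,0,0,1,0,0,0,1,0,0,0.22,0,0,0,1,0,0,0,0,0,0,1,0,0,0,0,0,0,-1,0,0,0,0,0,0,-1,0,0,0,0,0,0,-1,0,0,0,0,0,0,-1,0,0,0,0,0,0,-1,0,0,0,0,0,0,-1], newtons=35)

```text
clock: 17.55
tool_pos: [0.4544, 0.0101, 0.0217]
ee_rot: [[-0.026, 1.0, 0.002], [1.0, 0.026, -0.0], [-0.0, 0.002, -1.0]]
wrist_force: [-0.6, 0.2, 9.6]
opening: 0.64
grasp_force: 34.4
```

move_arm(increments=[0,0,-0.5,0,0,0,-1,0,0,-1,0,0,0,-1,0,0,-1,0,0,0,-1,0.5,0,-1,0,0,0,-1,1,0,-1,0,0,0,-1,1,0,-0.5,0,0,0,-1,1,0,0,0,0,0,-1,1,0,0,0,0,0,-1,1,0,0,0,0,0,-1,0,0,0,0,0,0,-1])

```text
clock: 18.38
tool_pos: [0.4504, 0.1226, 0.1213]
ee_rot: [[-0.028, 1.0, 0.0], [1.0, 0.028, 0.001], [0.001, 0.0, -1.0]]
wrist_force: [0.0, 0.0, -1.9]
opening: 0.64
grasp_force: 34.4
```

move_arm(increments=[0,0,0,0,0,-1,-1,0,0,0,0,0,-1,-1,0,0,0,0,0,-1,-1,0,0,0,0,0,-1,-1,0,0,0,0,0,-1,-1,0,0,0,0,0,-1,-1,0,0,0,0,0,-1,-1,0,0,0,0,0,-1,-1,0,0,0,0,0,-1,-1,0,0,0,0,0,-1,-1,0,0,0,0,0,-1,-1,0,0,0,0,0,-1,-1,0,0,0,0,0,-1,-1,0,0,0,0,0,-1,-1,0,0,0,0,0,-1,-1,0,0,0,0,0,-1,-1,0,0,0,0,0,-1,-1,0,0,0,0,0,-1,-1,0,0,0,0,0,-0.56,-1,0,0,0,0,0,0,-1])

```text
clock: 20.05
tool_pos: [0.4506, 0.1197, 0.1211]
ee_rot: [[-0.997, -0.078, -0.0], [-0.078, 0.997, -0.0], [0.0, -0.0, -1.0]]
wrist_force: [-0.9, 0.2, -2.2]
opening: 0.64
grasp_force: 34.4
```

```bash
python3 - <<'E'
from h import *
# refine tray from pen bay seen and current state; project grasp
s=readout.read_state();R=s["ee_rot"];T=np.array([.6230,.1182,s["tool_pos"][2]])
print(s["tool_pos"],np.round(R,3).tolist(),(R.T@(T-s["tool_pos"])/.02).round(2),s["opening"])
im=read_camera("side");cv2.imwrite("pics/p3.png",cv2.resize(im[100:300,200:450],None,fx=2.5,fy=2.5)[:,:,::-1])
E
```

```text
[0.45055023 0.11972383 0.12109837] [[-0.997, -0.078, -0.0], [-0.078, 0.997, -0.0], [0.0, -0.0, -1.0]] [-8.59 -0.74 -0.  ] 0.6399148821210588
```

View pics/p3.png

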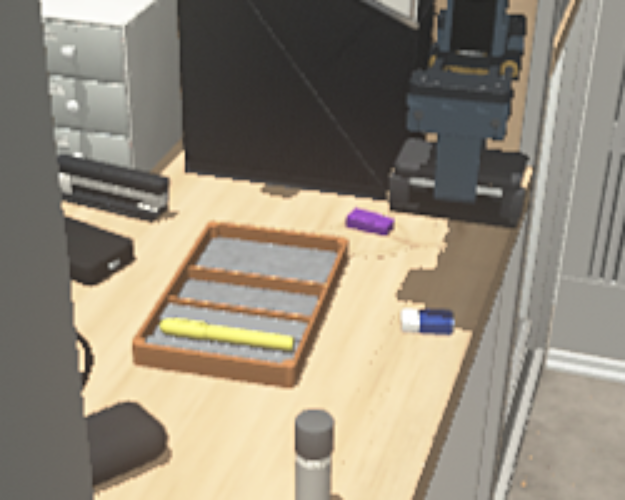

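move_arm(increments=[-0.95,-0.08,0,0,0,0,-1,-0.95,-0.08,0,0,0,0,-1,-0.95,-0.08,0,0,0,0,-1,-0.95,-0.08,0,0,0,0,-1,-0.95,-0.08,0,0,0,0,-1,-0.95,-0.08,0,0,0,0,-1,-0.95,-0.08,0,0,0,0,-1,-0.95,-0.08,0,0,0,0,-1,-0.95,-0.08,0,0,0,0,-1,0,0,0,0,0,0,-1,0,0,0,0,0,0,-1])

```text
clock: 21.02
tool_pos: [0.6225, 0.1183, 0.1206]
ee_rot: [[-0.997, -0.073, -0.001], [-0.073, 0.997, -0.0], [0.001, -0.0, -1.0]]
wrist_force: [0.0, -0.1, -2.8]
opening: 0.639
grasp_force: 34.4
```

```bash
python3 - <<'E'
from h import *
s=readout.read_state();R=s["ee_rot"];T=np.array([.6230,.1182,.0305])
print(s["tool_pos"],(R.T@(T-s["tool_pos"])/.02).round(2))
im=read_camera("side");cv2.imwrite("pics/p4.png",cv2.resize(im[120:280,230:390],None,fx=3.7,fy=3.7,interpolation=cv2.INTER_CUBIC)[:,:,::-1])
E
```

```text
[0.6225134  0.11827967 0.12064337] [-0.03 -0.01  4.51]
```

View pics/p4.png

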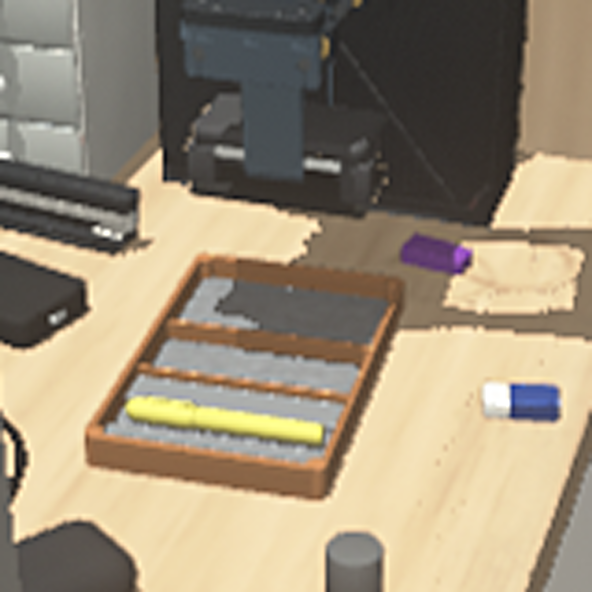

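The punch is held level above the right bay at crop (285,150), clear of the file holder. I'll lower it.

move_arm(increments=[0,0,1,0,0,0,-1,0,0,1,0,0,0,-1,0,0,1,0,0,0,-1,0,0,1,0,0,0,-1,0,0,0.3,0,0,0,-1,0,0,0.1,0,0,0,-1,0,0,0.1,0,0,0,-1,0,0,0,0,0,0,-1])

```text
clock: 21.73
tool_pos: [0.6226, 0.1186, 0.0319]
ee_rot: [[-0.997, -0.075, 0.001], [-0.075, 0.997, 0.0], [-0.001, 0.0, -1.0]]
wrist_force: [0.5, 0.2, -1.3]
opening: 0.636
grasp_force: 34.4
```

move_arm(increments=[0,0,0.05,0,0,0,-1,0,0,0.05,0,0,0,-1,0,0,0,0,0,0,-1])

```text
clock: 21.98
tool_pos: [0.6229, 0.1186, 0.0298]
ee_rot: [[-0.997, -0.075, 0.001], [-0.075, 0.997, 0.0], [-0.001, 0.0, -1.0]]
wrist_force: [0.0, -0.2, 3.0]
opening: 0.635
grasp_force: 34.4
```

move_arm(increments=[0,0,0,0,0,0,0.6,0,0,0,0,0,0,0.6,0,0,0,0,0,0,0.6,0,0,0,0,0,0,0.6,0,0,-0.5,0,0,0,0.6,0,0,-1,0,0,0,0.6,0,0,-1,0,0,0,0.6,0,0,-1,0,0,0,0.6,0,0,-1,0,0,0,0.6,0,0,-1,0,0,0,0.6])

```text
clock: 22.82
tool_pos: [0.6223, 0.1186, 0.1409]
ee_rot: [[-0.997, -0.075, 0.0], [-0.075, 0.997, 0.0], [-0.0, -0.0, -1.0]]
wrist_force: [1.1, 0.4, 0.1]
opening: 0.802
grasp_force: 0.0
```

move_arm(increments=[1,0,0,0,0,0,0.6,1,0,0,0,0,0,0.6,1,0,0,0,0,0,0.6,1,0,0,0,0,0,0.6,1,0,0,0,0,0,0.6,1,0,0,0,0,0,0.6,1,0,0,0,0,0,0.6,1,0,0,0,0,0,0.6])

```text
clock: 23.48
tool_pos: [0.4619, 0.1065, 0.1398]
ee_rot: [[-0.997, -0.075, 0.001], [-0.075, 0.997, 0.0], [-0.001, 0.0, -1.0]]
wrist_force: [0.1, 0.7, -0.2]
opening: 0.798
grasp_force: 0.0
```

move_arm(increments=[0,0,0,0,0,1,0.6,0,0,0,0,0,1,0.6,0,0,0,0,0,1,0.6,0,0,0,0,0,1,0.6,0,0,0,0,0,1,0.6,0,0,0,0,0,1,0.6,0,0,0,0,0,1,0.6,0,0,0,0,0,1,0.6,0,0,0,0,0,1,0.6,0,0,0,0,0,1,0.6,0,0,0,0,0,1,0.6,0,0,0,0,0,1,0.6,0,0,0,0,0,1,0.6,0,0,0,0,0,1,0.6,0,0,0,0,0,1,0.6,0,0,0,0,0,1,0.6,0,0,0,0,0,0.4,0.6,0,0,0,0,0,0,0.6])

```text
clock: 24.98
tool_pos: [0.4629, 0.1066, 0.1398]
ee_rot: [[-0.211, 0.977, 0.001], [0.977, 0.211, 0.0], [-0.0, 0.001, -1.0]]
wrist_force: [0.3, -0.2, 0.4]
opening: 0.797
grasp_force: 0.0
```

```bash
cat > c.py <<'E'
from h import *
import sys
im=read_camera("side");t=read_camera("top");s=readout.read_state();R=s["ee_rot"]
T=np.array(eval(sys.argv[2]))
print(s["clock"],s["tool_pos"],(R.T@(T-s["tool_pos"])/.02).round(2),"phi",np.degrees(np.arctan2(R[1,1],R[0,1])).round(1))
cv2.imwrite(f"pics/{sys.argv[1]}.png",np.hstack([cv2.resize(t[160:320,300:420],(360,480)),cv2.resize(im[160:280,240:390],(440,480),interpolation=cv2.INTER_CUBIC)])[:,:,::-1])
E
python3 c.py p5 '[.457,.1660,.006]'; python3 - <<'E'
from h import *
read_camera("side");read_camera("top")
m=nmask("side","eraser",(371,228),15);print(m is not None and fit({"side":m},box(.046,.023,.013),[.457,.166,0,12],False))
m=nmask("side","hole_punch",(307,195),30);print(m is not None and fit({"side":m},box(.062,.114,.045),[.623,.118,.008,-86],False))
E
```

```text
25.0833 [0.4629117  0.10659104 0.13958079] [2.97 0.35 6.68] phi 12.4
(array([4.5690e-01, 1.6440e-01, 8.2000e-03, 1.4738e+01]), {'side': 0.91})
(array([ 6.23000e-01,  1.09800e-01,  2.40000e-03, -7.89961e+01]), {'side': 0.85})
```

View pics/p5.png

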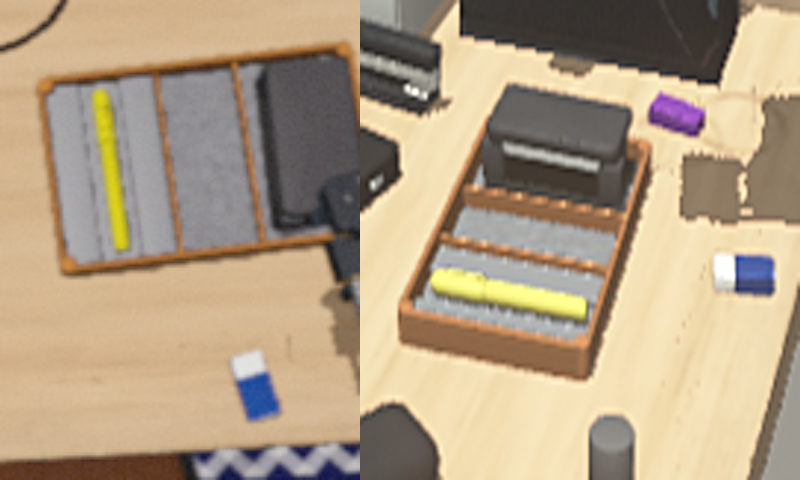

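move_arm(increments=[1,0.12,0,0,0,0,0.6,1,0.12,0,0,0,0,0.6,0.97,0.12,0,0,0,0,0.6,0,0,1,0,0,0,0.6,0,0,1,0,0,0,0.6,0,0,1,0,0,0,0.6,0,0,1,0,0,0,0.6,0,0,1,0,0,0,0.6,0,0,1,0,0,0,0.6,0,0,0.5,0,0,0,0.6,0,0,0.1,0,0,0,0.6,0,0,0,0,0,0,0.6,0,0,0,0,0,0,-1,0,0,0,0,0,0,-1,0,0,0,0,0,0,-1,0,0,0,0,0,0,-1,0,0,0,0,0,0,-1,0,0,0,0,0,0,-1], newtons=12)

```text
clock: 26.78
tool_pos: [0.4575, 0.1662, 0.0076]
ee_rot: [[-0.213, 0.977, 0.001], [0.977, 0.213, 0.0], [0.0, 0.001, -1.0]]
wrist_force: [-1.3, 0.2, 8.1]
opening: 0.5
grasp_force: 12.0
```

move_arm(increments=[0,0,-0.5,0,0,0,-1,0,0,-1,0,0,0,-1,0,0,-1,0,0,0,-1,0,0,-1,0,0,0,-1,0,0,-0.5,0,0,1,-1,0,0,0,0,0,0.6,-1,0,0,0,0,0,0,-1,0,0,0,0,0,0,-1])

```text
clock: 27.45
tool_pos: [0.4571, 0.1661, 0.0876]
ee_rot: [[-0.077, 0.997, 0.0], [0.997, 0.077, 0.0], [0.0, 0.0, -1.0]]
wrist_force: [-0.8, 0.7, -0.3]
opening: 0.502
grasp_force: 12.0
```

```bash
python3 c.py p6 '[.602,.1858,.0126]'
```

```text
27.55 [0.45685865 0.1660694  0.08703503] [0.43 7.31 3.72] phi 4.4
```

View pics/p6.png

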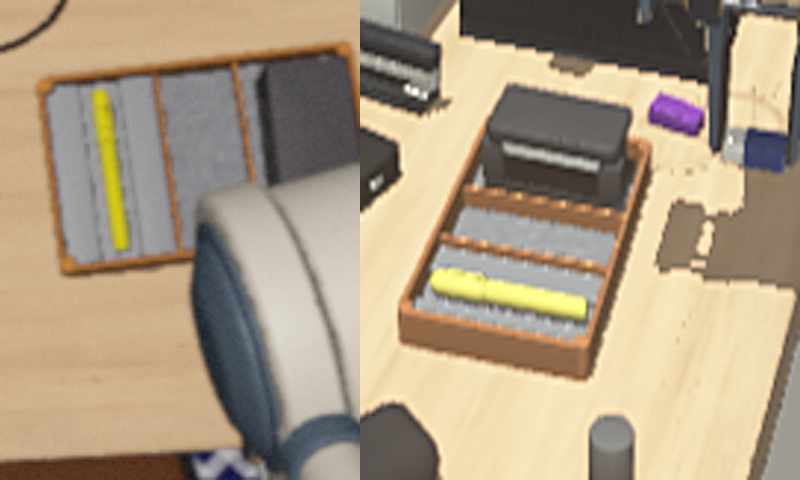

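The eraser is held level at right crop (755,148). Next I carry it to the middle bay.

move_arm(increments=[0.05,0.91,0,0,0,0,-1,0.05,0.91,0,0,0,0,-1,0.05,0.91,0,0,0,0,-1,0.05,0.91,0,0,0,0,-1,0.05,0.91,0,0,0,0,-1,0.05,0.91,0,0,0,0,-1,0.05,0.91,0,0,0,0,-1,0.05,0.91,0,0,0,0,-1,0,0,0,0,0,0,-1,0,0,0,0,0,0,-1,0,0,1,0,0,0,-1,0,0,1,0,0,0,-1,0,0,1,0,0,0,-1,0,0,0.5,0,0,0,-1,0,0,0.1,0,0,0,-1,0,0,0.08,0,0,0,-1,0,0,0,0,0,0,-1])

```text
clock: 28.97
tool_pos: [0.6019, 0.1851, 0.0141]
ee_rot: [[-0.075, 0.997, 0.0], [0.997, 0.075, 0.0], [0.0, 0.0, -1.0]]
wrist_force: [0.0, -0.8, 0.1]
opening: 0.504
grasp_force: 12.0
```

move_arm(increments=[0,0,0.05,0,0,0,-1,0,0,0.04,0,0,0,-1,0,0,0,0,0,0,-1,0,0,0,0,0,0,0.19,0,0,0,0,0,0,0.19,0,0,0,0,0,0,0.19,0,0,-0.5,0,0,0,0.19,0,0,-1,0,0,0,0.19,0,0,-1,0,0,0,0.19,0,0,-1,0,0,0,0.19,0,0,-1,0,0,0,0.19,0,0,-1,0,0,0,0.19,0,0,-1,0,0,0,0.19,0,0,-1,0,0,0,0.19,0,0,0,0,0,0,0.19])

```text
clock: 30.22
tool_pos: [0.6036, 0.1855, 0.1665]
ee_rot: [[-0.075, 0.997, 0.006], [0.997, 0.075, 0.001], [0.001, 0.006, -1.0]]
wrist_force: [0.2, 0.4, 0.7]
opening: 0.6
grasp_force: 0.0
```

```bash
python3 c.py p7 '[.4798,.4398,.156]';  python3 - <<'E'
from h import *
read_camera("side");m=nmask("side","eraser",(300,215),20);print(m is not None and fit({"side":m},box(.046,.023,.013),[.602,.186,.005,4],False))
read_camera("top");ms={c:nmask(c,"glue_stick",q,20) for c,q in(("top",(247,283)),("side",(325,286)))}
ms={c:m for c,m in ms.items() if m is not None}
print(list(ms),fit(ms,box(.027,.027,.09,True),[.48,.44,0,0],False))
E
```

```text
30.3167 [0.60212593 0.18512331 0.1629583 ] [13.16 -5.14  0.34] phi 4.3
(array([0.6013, 0.1809, 0.0129, 5.9777]), {'side': 0.86})
['top', 'side'] (array([ 4.79800e-01,  4.40100e-01,  1.80000e-03, -1.15463e+01]), {'top': 0.85, 'side': 0.91})
```

View pics/p7.png

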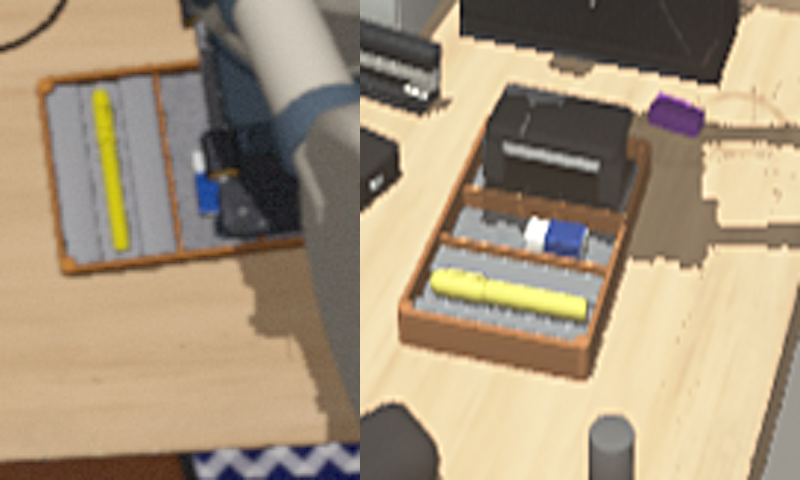

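The eraser lies flat in the front half of the middle bay. Next is the glue stick.

move_arm(increments=[0.94,-0.37,0,0,0,0,0.2,0.94,-0.37,0,0,0,0,0.2,0.94,-0.37,0,0,0,0,0.2,0.94,-0.37,0,0,0,0,0.2,0.94,-0.37,0,0,0,0,0.2,0.94,-0.37,0,0,0,0,0.2,0.94,-0.37,0,0,0,0,0.2,0.94,-0.37,0,0,0,0,0.2,0.94,-0.37,0,0,0,0,0.2,0.94,-0.37,0,0,0,0,0.2,0.94,-0.37,0,0,0,0,0.2,0.94,-0.37,0,0,0,0,0.2,0.94,-0.37,0,0,0,0,0.2,0.94,-0.37,0,0,0,0,0.2,0,0,0,0,0,0,0.2,0,0,0,0,0,0,0.2], newtons=20)

```text
clock: 31.9
tool_pos: [0.478, 0.4402, 0.161]
ee_rot: [[-0.077, 0.997, -0.001], [0.997, 0.077, -0.001], [-0.001, -0.001, -1.0]]
wrist_force: [-0.3, -0.4, 0.1]
opening: 0.601
grasp_force: 0.0
```

```bash
python3 - <<'E'
from h import *
s=readout.read_state();R=s["ee_rot"];print(s["tool_pos"],R.T@(np.array([.4798,.44,.055])-s["tool_pos"])/.02)
im=read_camera("side");cv2.imwrite("pics/p8.png",cv2.resize(im[130:350,220:440],None,fx=2.5,fy=2.5)[:,:,::-1])
E
```

```text
[0.47804606 0.44021733 0.16104751] [-0.014209    0.09084389  5.30231483]
```

View pics/p8.png

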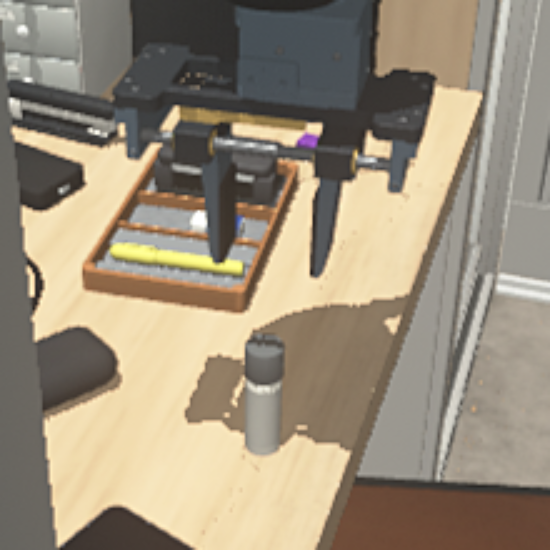

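Fingers straddle the glue stick (crop 263,345). I lower and grip on the cap.

move_arm(increments=[0,0.09,1,0,0,0,0.2,0,0,1,0,0,0,0.2,0,0,1,0,0,0,0.2,0,0,1,0,0,0,0.2,0,0,1,0,0,0,0.2,0,0,0.15,0,0,0,0.2,0,0,0,0,0,0,0.2,0,0,0,0,0,0,-1,0,0,0,0,0,0,-1,0,0,0,0,0,0,-1,0,0,0,0,0,0,-1,0,0,0,0,0,0,-1,0,0,0,0,0,0,-1], newtons=20)

```text
clock: 33.03
tool_pos: [0.4809, 0.4402, 0.0595]
ee_rot: [[-0.075, 0.997, 0.001], [0.997, 0.075, 0.001], [0.001, 0.001, -1.0]]
wrist_force: [-1.3, -0.7, 7.9]
opening: 0.288
grasp_force: 20.0
```

move_arm(increments=[0,0,0,0,0,0,-1,0,0,0,0,0,0,-1,0,0,-0.5,0,0,0,-1,0,0,-1,0,0,0,-1,0,0,-1,0,0,0,-1,0,0,-1,0,0,0,-1,0,0,0,0,0,0,-1,0,0,0,0,0,0,-1])

```text
clock: 33.7
tool_pos: [0.481, 0.4403, 0.1304]
ee_rot: [[-0.075, 0.997, 0.002], [0.997, 0.075, 0.002], [0.001, 0.002, -1.0]]
wrist_force: [0.4, 0.8, 0.2]
opening: 0.291
grasp_force: 20.0
```

```bash
python3 - <<'E'
from h import *
s=readout.read_state();R=s["ee_rot"];c,n=np.cos(np.radians(4.3)),np.sin(np.radians(4.3));print(s["tool_pos"],s["opening"],s["grasp_force"],R.T@(np.array([.618+.04*c,.187+.04*n,.13])-s["tool_pos"])/.02)
im=read_camera("side");cv2.imwrite("pics/p9.png",cv2.resize(im[130:350,220:440],None,fx=2.5,fy=2.5)[:,:,::-1])
E
```

```text
[0.4810093  0.44033149 0.13036778] 0.29103915534500907 19.99996840953827 [-13.14599995   7.87801267   0.01726625]
```

View pics/p9.png

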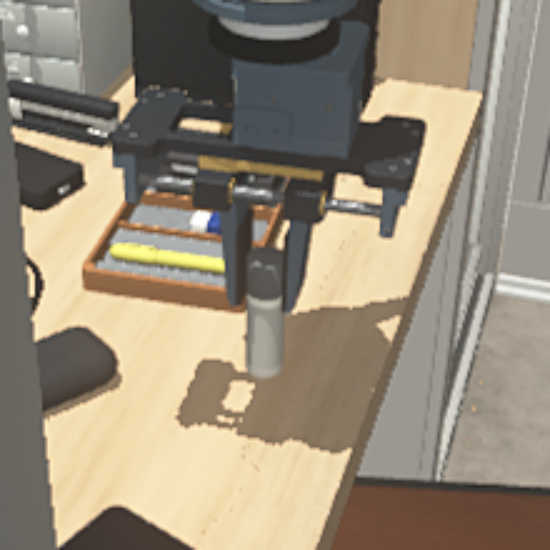

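Glue stick hangs upright between the fingers (crop 265,310), lifted clear.

move_arm(increments=[-0.94,0.56,0,0,0,0,-1,-0.94,0.56,0,0,0,0,-1,-0.94,0.56,0,0,0,0,-1,-0.94,0.56,0,0,0,0,-1,-0.94,0.56,0,0,0,0,-1,-0.94,0.56,0,0,0,0,-1,-0.94,0.56,0,0,0,0,-1,-0.94,0.56,0,0,0,0,-1,-0.94,0.56,0,0,0,0,-1,-0.94,0.56,0,0,0,0,-1,-0.94,0.56,0,0,0,0,-1,-0.94,0.56,0,0,0,0,-1,-0.94,0.56,0,0,0,0,-1,-0.94,0.56,0,0,0,0,-1,0,0,0,0,0,0,-1,0,0,0,0,0,0,-1,0,0,1,0,0,0,-1,0,0,0,0,0,0,-1,0,0,0,0,0,0,-1])

```text
clock: 35.33
tool_pos: [0.6551, 0.1897, 0.1076]
ee_rot: [[-0.076, 0.997, -0.003], [0.997, 0.076, -0.0], [-0.0, -0.003, -1.0]]
wrist_force: [-0.8, -0.1, -0.1]
opening: 0.29
grasp_force: 20.0
```

```bash
python3 - <<'E'
from h import *
s=readout.read_state();R=s["ee_rot"];c,n=np.cos(np.radians(4.3)),np.sin(np.radians(4.3));print(s["clock"],s["tool_pos"],R.T@(np.array([.618+.04*c,.187+.04*n,.0645])-s["tool_pos"])/.02)
im=read_camera("side");cv2.imwrite("pics/p10.png",cv2.resize(im[110:270,220:400],None,fx=3.3,fy=3.3,interpolation=cv2.INTER_CUBIC)[:,:,::-1])
E
```

```text
35.3333 [0.65508879 0.18973651 0.10759394] [0.00298754 0.14753462 2.1542275 ]
```

View pics/p10.png

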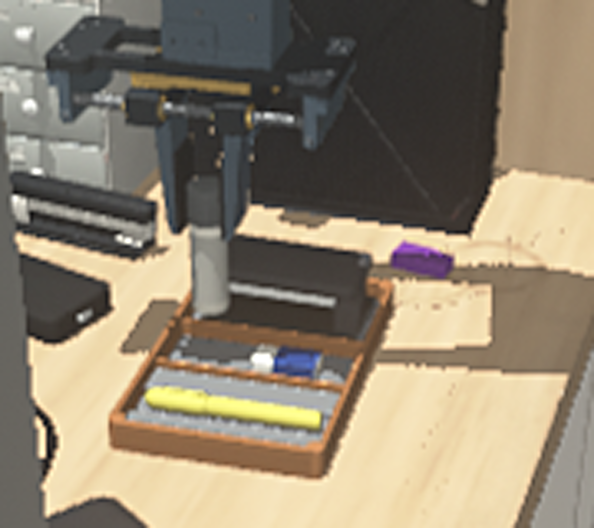

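The glue stick is upright above the rear of the middle bay (crop 208,300). I lower it.

move_arm(increments=[0,0,1,0,0,0,-1,0,0,0.8,0,0,0,-1,0,0,0.2,0,0,0,-1,0,0,0.08,0,0,0,-1,0,0,0.05,0,0,0,-1,0,0,0,0,0,0,-1])

```text
clock: 35.88
tool_pos: [0.6571, 0.1894, 0.0671]
ee_rot: [[-0.075, 0.997, 0.001], [0.997, 0.075, 0.0], [0.0, 0.001, -1.0]]
wrist_force: [1.0, -0.2, -0.6]
opening: 0.294
grasp_force: 20.0
```

move_arm(increments=[0,0,0.06,0,0,0,-1,0,0,0.05,0,0,0,-1,0,0,0.02,0,0,0,-1,0,0,0,0,0,0,-1])

```text
clock: 36.22
tool_pos: [0.6572, 0.1893, 0.0645]
ee_rot: [[-0.075, 0.997, 0.001], [0.997, 0.075, 0.0], [0.0, 0.001, -1.0]]
wrist_force: [-0.8, -0.2, 5.6]
opening: 0.294
grasp_force: 20.0
```

Contact. Open, lift straight up, then back off so the top camera sees the tray.

move_arm(increments=[0,0,0,0,0,0,0,0,0,0,0,0,0,0,0,0,0,0,0,0,0,0,0,0,0,0,0,0,0,0,0,0,0,0,0,0,0,-0.5,0,0,0,0,0,0,-1,0,0,0,0,0,0,-1,0,0,0,0,0,0,-1,0,0,0,0,0,0,-1,0,0,0,0,0,0,-1,0,0,0,0,0,-1,0,0,0,0,0,0,-1,0,0,0,0,0,0,-1,0,0,0,0,0,0,-1,0,0,0,0,0,0,-1,0,0,0,0,0,0,-1,0,0,0,0,0,0,-1,0,0,0,0,0])

```text
clock: 37.72
tool_pos: [0.5161, 0.1786, 0.1743]
ee_rot: [[-0.075, 0.997, 0.001], [0.997, 0.075, 0.0], [0.0, 0.001, -1.0]]
wrist_force: [-0.4, -0.5, -0.9]
opening: 0.503
grasp_force: 0.0
```

```bash
python3 - <<'E'
from h import *
t=read_camera("top");i=read_camera("side")
cv2.imwrite("pics/p11.png",np.hstack([cv2.resize(t[160:320,300:440],(400,457),interpolation=cv2.INTER_CUBIC),cv2.resize(i[170:270,240:340],(400,457),interpolation=cv2.INTER_CUBIC)])[:,:,::-1])
def go(n,V,x0,q):
    ms={c:nmask(c,n,k,20) for c,k in zip(("top","side"),q)};ms={c:m for c,m in ms.items() if m is not None}
    if not ms:return print(n,None)
    p,r=fit(ms,V,x0,False);a=np.radians(4.3);d=p[:2]-[.618,.187];print(n,"tray xy",np.round([d@[np.cos(a),np.sin(a)],d@[-np.sin(a),np.cos(a)]],4),p[3],r)
B=lambda P:(proj("top",[P])[0],proj("side",[P])[0])
go("hole_punch",box(.062,.114,.045),[.623,.118,.008,-86],B([.623,.118,.03]))
go("highlighter",box(.014,.117,.014),[.614,.256,.008,-86],B([.614,.256,.014]))
go("glue_stick",box(.027,.027,.09,True),[.656,.19,.005,0],B([.656,.19,.05]))
go("eraser",box(.046,.023,.013),[.602,.186,.005,4],B([.602,.186,.012]))
print(readout.read_state()["clock"],readout.read_state()["tool_pos"],readout.read_state()["wrist_force"])
E
```

```text
hole_punch tray xy [-0.009  -0.0775] -74.7491 {'side': 0.77}
highlighter tray xy [0.0003 0.0691] -86.7521 {'top': 0.73, 'side': 0.64}
glue_stick tray xy [ 0.0379 -0.0043] -1.2431 {'side': 0.83}
eraser tray xy [-0.017  -0.0053] 5.9744 {'side': 0.85}
38.2167 [0.51754048 0.17870905 0.17343503] [ 0.1044503   0.25971512 -0.12948476]
```

View pics/p11.png

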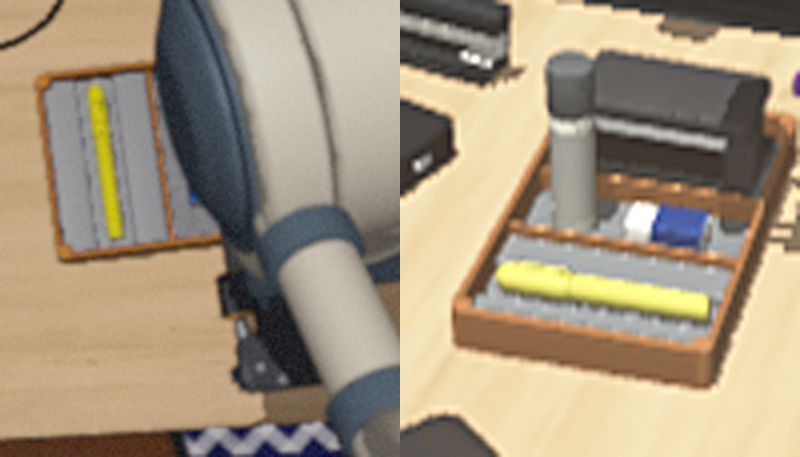

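move_arm(increments=[1,0,0,0,0,0,0,1,0,0,0,0,0,0,1,0,0,0,0,0,0,1,0,0,0,0,0,0,1,0,0,0,0,0,0,1,0,0,0,0,0,0,1,0,0,0,0,0,0,1,0,0,0,0,0,0,1,0,0,0,0,0,0,1,0,0,0,0,0,0,1,0,0,0,0,0,0,1,0,0,0,0,0,0,1,0,0,0,0,0,0,0,0,0,0,0,0,0])

```text
clock: 39.38
tool_pos: [0.4972, 0.4411, 0.1731]
ee_rot: [[-0.077, 0.997, 0.0], [0.997, 0.077, 0.001], [0.001, 0.0, -1.0]]
wrist_force: [-1.0, -0.1, 0.1]
opening: 0.499
grasp_force: 0.0
```

```bash
python3 - <<'E'
from h import *
t=read_camera("top");read_camera("side")
def go(n,V,x0):
  for c in("top","side"):
    m=nmask(c,n,proj(c,[x0[:2]+[x0[2]+.02]])[0],20)
    if m is None: print(n,c,None);continue
    for zf in(.0,):
        p,r=fit({c:m},V,x0,False);a=np.radians(4.3);d=p[:2]-[.618,.187];print(n,int(m.sum()),"tray xy",np.round([d@[np.cos(a),np.sin(a)],d@[-np.sin(a),np.cos(a)]],4),p[3],r)
go("organiser",box(.141,.226,.023),[.618,.187,0,4])
go("hole_punch",box(.060,.114,.045),[.623,.118,.008,-86])
go("highlighter",box(.014,.117,.014),[.614,.256,.008,-86])
go("glue_stick",box(.027,.027,.09,True),[.656,.19,.005,0])
go("eraser",box(.046,.023,.013),[.602,.186,.005,4])
for n in("mouse","phone"): print(n,[(np.round(d["xy"]).tolist(),round(d["conf"],2)) for d in tip_of("top",n)])
E
```

```text
organiser 2368 tray xy [0.0012 0.0009] 4.4043 {'top': 0.32}
organiser 1564 tray xy [ 0.0015 -0.0018] 5.4414 {'side': 0.38}
hole_punch 1831 tray xy [-0.0029 -0.0678] -88.8014 {'top': 0.94}
hole_punch 742 tray xy [-0.0093 -0.0742] -74.4335 {'side': 0.51}
highlighter 326 tray xy [-0.0006  0.0697] -86.0168 {'top': 0.81}
highlighter 328 tray xy [0.0008 0.0645] -86.7908 {'side': 0.66}
glue_stick 269 tray xy [0.0391 0.0009] 1.4886 {'top': 0.83}
glue_stick 387 tray xy [ 0.0377 -0.0032] 6.0789 {'side': 0.79}
eraser 249 tray xy [-0.0169  0.0001] 4.0854 {'top': 0.91}
eraser side None
mouse [([253.0, 209.0], 0.68), ([369.0, 198.0], 0.35)]
phone [([180.0, 278.0], 0.89)]
```

All four items are within tolerance, the mouse and phone have not moved, and the arm is clear. I'm handing in.

```bash
python3 -c "
from rig import order;print(order.hand_in())"
```

```text
the job is handed in; nothing more can be done
None
```

I handed the job in at about 40 s: my last measurements put the punch, highlighter, glue stick and eraser all within tolerance in their bays, with the mouse and phone unmoved, but the hand-in call reported no pass or fail.

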